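Release the pointed air nozzle from its push-fit bench outlet

ROBOT

A 6-joint arm with a two-finger parallel gripper is mounted at the origin on the work surface. World frame = base frame: x ahead of the robot, y to its left, z up, the work surface at z = 0. Lengths are in m, angles in degrees, forces in N, time in s.
With the tool pointing down it reaches from about 0.225 to 0.875 m from the base axis. Payload 3.4 kg.
Tool frame: the origin (TCP) lies midway between the tips of the shut fingers; the grasp point (between the pads) lies 19 mm behind it; z points along the fingers, y is the line along which they close (so a half turn about z gives the same grasp; the last joint's range is limited). The gripper opens to 85 mm and grips with 20 to 120 N. Pads are 22 mm wide; open, the fingers measure 114 mm over their backs; the gripper's body (76 mm by 85 mm) begins 54 mm behind the grasp point. The pads swing forward as they close: fully open they stand 13 mm farther back than shut.
Start: joints at [68.583, 15.808, 86.224, -0, 77.962, -6.933], TCP at [0.144, 0.557, 0.209] pointing down, gripper open.
Joint ranges: [-165.64, 165.64], [-43.16, 119.46], [12.63, 154.43], [-67.54, 247.53], [6.08, 155.33], [-154.97, 154.97]. Speed limits (degrees/s): [147.25, 147.25, 180, 180, 180, 180].

INTERFACE

Orientations are given as [roll, pitch, yaw] about the fixed x, y, z axes, in that order (R = Rz(yaw) Ry(pitch) Rx(roll)).
In Python, from cell import arm gives the robot as it stands. The module is installed in compiled form; this text tells all that it offers.
- The arm moves only by the tool play_rows, never from a script. Its argument "commands" is a list that holds one entry, the list of rows, each a list of 7 numbers: the finger opening in mm, from 0 to 85.4, then the shift along the tool's x, y, z in units of 25 mm (1.0 is 25 mm), then the turn, a rotation vector about the tool's x, y, z in units of 6 degrees (1.0 is 6 degrees). In form: [[[claw, x, y, z, wx, wy, wz], ...]]. A call has 1 to 20 rows; each row shifts and turns the commanded pose from where the row before left it, along the tool's axes as they then stand; what a row does not reach is not made up. A row lasts 1/12 s, in which the tool goes at most 41.7 mm and 7.16 degrees, less where a joint would pass 70% of its speed; a pose out of reach is approached as far as the arm can. A call is refused whole if a number of a shift passes 1 or a number of a turn 1, either way. A call with a gripper value outside its range is refused whole. The fingers move at their own pace and stop on an object; the grip force is fixed at half the most. Time passes only in rows, so rows that do not move let the fingers close. It gives the time, the measured TCP pose, the force, the opening and the grip force at its end, in the units of the state.
- arm.get_obs(): the state, without advancing time (a new reading comes with each control period).
- arm.read_camera(name): name is "scene" or "side" or "wrist"; returns (picture, depth): 400x640x3 uint8, blue, green, red; 400x640 float32, m along the optical axis (not along the pixel's ray), 0 where there is no reading.
- arm.camera_info(name): a dict with "mtx" (3x3 intrinsics, pixels), "world_from_camera" (4x4, takes a point from camera to world coordinates). Camera axes: x right, y down, z forward; pixel columns grow to the right and rows downward; lengths in m; the calibration is good to about 2 mm. A picture is of the moment at which its call begins: read the wrist's pose just before it. camera_info takes no time and is no camera call; for the wrist camera it gives the pose at the moment of the call.
- arm.finish_job(): hands the job in; it is judged then, once.
The state is a dict: "t": time; "q": joint angles; "joint_velocities": joint speeds; "effort": joint torques, N m; "ee_pos": TCP position; "ee_rot": TCP orientation; "force": force on the tool from outside, world axes, zero at the start; "ft_torque": the same for the moment, N m; "grip_width": finger opening in m; "gripper_force": force on a finger pad.
Only numpy, scipy, OpenCV 4.12 (cv2) and the standard library are available. Lean on these libraries where they do the work, as an engineer would, in place of code of your own. Each camera call takes 0.05 s, during which the arm holds its last target. There are 200 camera calls.

TASK

The pointed air nozzle is due for cleaning: press down the black release ring of its push-fit outlet with the fingertips, grip the nozzle while the ring is down and pull it straight up out of the outlet. Then put it in the steel tray with the blue liner and let go. Leave the other nozzle, the one with the flat fan-shaped top, in its outlet.

Things in the scene. Friction and masses are not known exactly. Their poses are not given: they have to be found in the camera images.
- nozzle: pointed nozzle, upright steel tube 12 mm across, 82 mm long, 50 g. Origin on its axis (z up to the tip), level with the top of its black ring at rest: 36 mm above its foot, 46 mm below its 4 mm tip; the cone is the last 16 mm. The foot, a 17 mm flange 7 mm high, stands on the outlet's floor 20 mm above the table, held down by jaws. Outlet: 64 mm square base 20 mm high, steel body 37 mm across
- ring (a joint): black release ring round the pointed nozzle, 44 mm outside, 21 mm inside, top 56 mm above the table. Value: m pressed; 0 up, 0.007 down at a firm stop. Spring 2 N, 6 N fully down. Jaws free the tube beyond 3 mm and lock again as the ring rises, unless the tube has risen 2 mm: press with the tips of the part-open fingers either side of the tube, close on it there, pull straight up
- tray: open steel tray with a blue liner, fixed to the table: 130 mm (its x) by 170 mm (its y) outside, 25 mm high, walls 4 mm and floor 5 mm thick. Origin at the centre of its underside, on the table; z up
- fan_nozzle: the other nozzle, to be left alone: the same tube in the same kind of outlet with the same ring, but its top is a flat fan 26 mm wide (along its y) and 5 mm thick. Origin on its axis, level with the top of its ring at rest, 36 mm above its foot and 46 mm below its top
Mind the look-alikes: they are no part of the job. What is meant by the tray is not green or turquoise, and is the larger of those in its own colour.

How it is judged (in metres and radians):
On the way, in this order (a step that is already met when the one before it is completed fails the run):
1. the ring of the pointed nozzle's outlet is pressed down at least 3 mm with the nozzle still seated (value of joint ring above 0.003 m and distance of nozzle from where it was at the start of the episode below 0.012 m), for 0.1 s.
2. the pointed nozzle is drawn up clear of its outlet (height (world z) of nozzle above 0.094 m), for 0.1 s.
At the end, for the whole second after the job is handed in: The pointed nozzle is in the tray, standing or lying: its origin within the tray's outline (65 mm and 85 mm either way from the middle) and less than 50 mm above the tray's underside, released and at rest (below 0.05 m/s). The fan nozzle is still in its outlet, within 10 mm of where it was (x of nozzle in the frame of tray between -0.065 and 0.065 m and y of nozzle in the frame of tray between -0.085 and 0.085 m and z of nozzle in the frame of tray below 0.05 m and linear speed of nozzle below 0.05 m/s and distance of fan_nozzle from where it was at the start of the episode below 0.01 m); the robot touches nothing.
It fails at once if the fan nozzle is pulled or knocked more than 15 mm from its place (distance of fan_nozzle from where it was at the start of the episode above 0.015 m).
It also fails if it takes over 43 s, if anything falls off the work surface, if the arm or the gripper's body presses on something with over 40 N, if the wrist force passes 120 N, or if a joint passes its speed limit or range.

## Working session

There is one attempt and no reset: what is moved stays moved. The work goes in short steps, Python scripts to look and compute and a tool call to move; the robot and the scene stay as the last step left them, time stands still between calls to the robot, and variables do not carry over. Pictures are saved under pics/ and viewed, at most 13 in all, crops included, and the job is handed in when it is done.

Besides the shell and the picture viewer there is one more tool, called after ">>>" by a JSON object that holds its "name" and its "arguments", one argument or row to a line. play_rows: Moves the arm, as the interface text tells. Its arguments: {"type":"object","properties":{"commands":{"type":"array","items":{"type":"array","items":{"type":"array","items":{"type":"number"}}}}},"required":["commands"]}

```bash
mkdir -p pics
cat > h.py <<'E'
from cell import arm
import numpy as np, cv2
def grab(n):
    i=arm.camera_info(n); p,d=arm.read_camera(n); np.savez(f'{n}.npz',p=p,d=d,K=i['mtx'],T=i['world_from_camera']); return p,d
def load(n):
    z=np.load(f'{n}.npz'); return z['p'],z['d'],z['K'],z['T']
def ray(n,u,v,z):
    _,_,K,T=load(n); r=T[:3,:3]@np.linalg.inv(K)@np.array([u,v,1.]); o=T[:3,3]; return o+r*(z-o[2])/r[2]
def cloud(n):
    p,d,K,T=load(n); v,u=np.mgrid[:400,:640]; P=np.stack([(u-K[0,2])/K[0,0]*d,(v-K[1,2])/K[1,1]*d,d],-1)
    W=P@T[:3,:3].T+T[:3,3]; W[d==0]=np.nan; return W
E
python3 - <<'E'
from h import *
a=[grab(n)[0] for n in('scene','side')]
cv2.imwrite('pics/a.png',a[0]);cv2.imwrite('pics/b.png',a[1])
print(arm.get_obs())
E
```

```text
{'t': 0.1, 'q': array([ 6.85833033e+01,  1.58443087e+01,  8.62893543e+01, -1.51408410e-03,
        7.79625735e+01, -6.93267242e+00]), 'joint_velocities': array([-0.04573245, -0.07496483, -0.14343248,  0.03131388, -0.08889145,
       -0.02539345]), 'effort': array([ 4.04496486e-04, -4.17702627e+01, -2.46401989e+01, -3.85796739e-04,
        5.73263984e-03,  1.20827372e-05]), 'ee_pos': array([0.14363482, 0.55623123, 0.20851351]), 'ee_rot': array([-1.79904288e+02, -1.01465949e-02,  1.65516284e+02]), 'force': array([ 0.54442604, -0.02877927, -1.02179313]), 'ft_torque': array([-0.03630179,  0.02672396, -0.02778707]), 'gripper_force': 0.0, 'grip_width': 0.08538270999105625}
```

View pics/a.png

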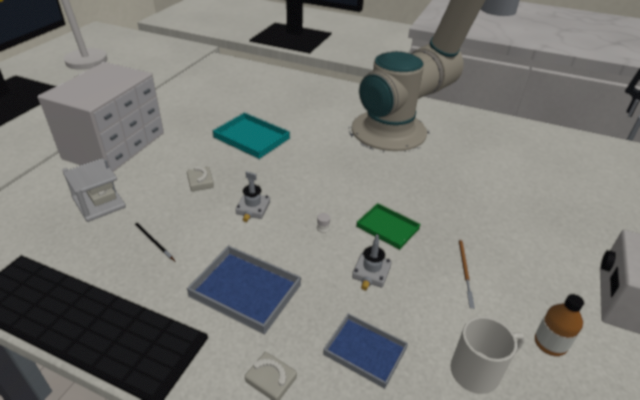

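View pics/b.png

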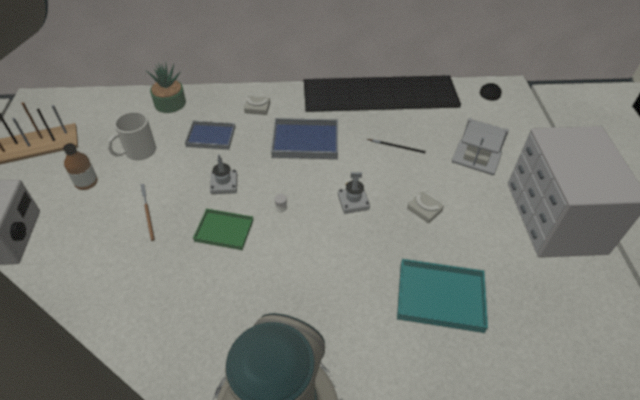

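Scene view: the pointed nozzle's outlet is probably at (374,255). The look-alike at (252,198) has a fan top. The blue trays are at (245,287), the large one, and (366,348), the small one; the green tray at (388,225) and turquoise tray at (251,134) are excluded. In the side view the pointed nozzle is at (222,172), the fan at (354,188) and the large tray at (305,138). Next I'll check a close crop and measure.

Run:
```python
from h import *
crops=[]
for n,boxes,tb in(('scene',[(340,225,410,295),(218,163,288,233)],(180,240,310,335)),('side',[(187,140,257,210),(319,155,389,225)],(265,110,345,165))):
    p,d,K,T=load(n); W=cloud(n)
    print(n,'cam',T[:3,3].round(3))
    for x0,y0,x1,y1 in boxes:
        c=p[y0:y1,x0:x1]; crops.append(cv2.resize(c,(280,280),interpolation=cv2.INTER_CUBIC))
        m=(c.max(2)<70).astype(np.uint8)
        k,l,s,ce=cv2.connectedComponentsWithStats(m)
        for j in range(1,k):
            if s[j,4]>40:
                u,v=ce[j]+[x0,y0]; print(' dark',s[j]+[x0,y0,0,0,0],'c',u.round(1),v.round(1),'z.056',ray(n,u,v,.053).round(4))
        w=W[y0:y1,x0:x1].reshape(-1,3)
        for lo,hi in((.012,.03),(.045,.062),(.07,.11)):
            q=w[(w[:,2]>lo)&(w[:,2]<hi)]; print('  cloud',lo,len(q),np.median(q,0).round(4) if len(q) else '', q[:,2].max().round(3) if len(q) else '')
    x0,y0,x1,y1=tb; c=cv2.cvtColor(p[y0:y1,x0:x1],cv2.COLOR_BGR2HSV)
    m=cv2.inRange(c,(100,90,40),(130,255,255)); ys,xs=np.nonzero(m)
    pts=np.array([ray(n,u+x0,v+y0,.005)[:2] for u,v in zip(xs,ys)],np.float32)
    print(' tray',cv2.minAreaRect(pts))
cv2.imwrite('pics/c.png',np.vstack([np.hstack(crops[:2]),np.hstack(crops[2:])]))
```

```text
scene cam [1.181 0.261 0.717]
 dark [358 225  18  10  48] c 366.6 229.4 z.056 [0.4766 0.0895 0.053 ]
 dark [379 235  21  13  57] c 389.0 241.3 z.056 [0.4903 0.1408 0.053 ]
 dark [363 246  22  17 223] c 373.4 254.8 z.056 [0.5385 0.1242 0.053 ]
  cloud 0.012 806 [0.5509 0.1286 0.0199] 0.03
  cloud 0.045 268 [0.5409 0.1264 0.0563] 0.061
  cloud 0.07 79 [0.5398 0.1248 0.087 ] 0.104
 dark [243 185  18  13 141] c 251.4 191.2 z.056 [ 0.4684 -0.1815  0.053 ]
  cloud 0.012 478 [ 0.485  -0.1704  0.0207] 0.03
  cloud 0.045 191 [ 0.4709 -0.1787  0.0568] 0.062
  cloud 0.07 117 [ 0.4681 -0.18    0.0933] 0.105
 tray ((0.6753707528114319, -0.08254338055849075), (0.15107345581054688, 0.1081245094537735), 85.3409423828125)
side cam [-0.291 -0.043  0.894]
 dark [213 164  17  12 115] c 221.3 170.2 z.056 [0.5329 0.1235 0.053 ]
  cloud 0.012 471 [0.5223 0.1255 0.0178] 0.03
  cloud 0.045 176 [0.5315 0.1226 0.0542] 0.062
  cloud 0.07 53 [0.5325 0.1244 0.0856] 0.1
 dark [347 182  16  12 115] c 354.5 188.1 z.056 [ 0.4624 -0.1817  0.053 ]
  cloud 0.012 433 [ 0.4502 -0.1701  0.0182] 0.03
  cloud 0.045 188 [ 0.4608 -0.1788  0.0545] 0.062
  cloud 0.07 110 [ 0.4628 -0.1807  0.0915] 0.104
 tray ((0.6927486062049866, -0.08020222187042236), (0.1499490588903427, 0.0894530639052391), 85.66204833984375)
```

View pics/c.png

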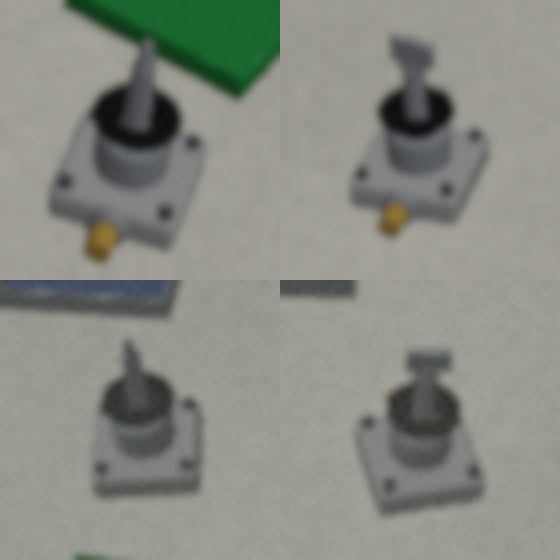

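The crops confirm it: left (scene 374,255; side 222,172) is the pointed tip, and right is the fan. The nozzle is at about (0.536, 0.1245) and the tray at about (0.682, -0.082). I'll approach at height.

>>> {"name": "play_rows", "arguments": {
  "commands": [
    [[60,0,0,0,0,0,-0.8],[60,0,0,0,0,0,-0.8],[60,0,0,0,0,0,-0.8],[60,-0.5,-0.5,0,0,0,0],[60,-0.9,-0.95,0,0,0,0],[60,-0.9,-0.95,0,0,0,0],[60,-0.9,-0.95,0,0,0,0],[60,-0.9,-0.95,0,0,0,0],[60,-0.9,-0.95,0,0,0,0],[60,-0.9,-0.95,0,0,0,0],[60,-0.9,-0.95,0,0,0,0],[60,-0.9,-0.95,0,0,0,0],[60,-0.9,-0.95,0,0,0,0],[60,-0.9,-0.95,0,0,0,0],[60,-0.9,-0.95,0,0,0,0],[60,-0.9,-0.95,0,0,0,0],[60,-0.9,-0.95,0,0,0,0],[60,-0.9,-0.95,0,0,0,0],[60,-0.5,-0.5,0,0,0,0],[60,0,0,0,0,0,0]]
  ]
}}

```text
t: 1.77
ee_pos: [0.486, 0.1959, 0.2087]
ee_rot: [-179.9, 0.1, 179.7]
force: [0.2, -0.6, 0.7]
grip_width: 0.0599
gripper_force: 0.0
```

Run:
```python
from h import *
p,d=grab('wrist'); cv2.imwrite('pics/d.png',p); o=arm.get_obs(); print(o['t'],o['ee_pos'],o['ee_rot'],arm.camera_info('wrist')['world_from_camera'].round(3))
```

```text
1.8167 [0.48411331 0.19746245 0.20868098] [-1.79991793e+02 -6.14885005e-02  1.79731822e+02] [[ 0.005  0.951  0.308  0.405]
 [ 1.    -0.005 -0.002  0.197]
 [-0.001  0.308 -0.951  0.374]
 [ 0.     0.     0.     1.   ]]
```

View pics/d.png

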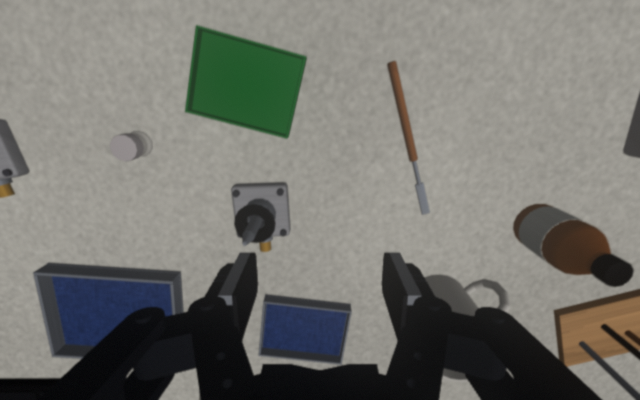

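The wrist view shows the pointed nozzle's ring at (255,222) with its tip at (247,240), the large blue tray at (110,310) and the small blue tray at (305,328). I'll measure the ring from here.

```bash
cat > ring.py <<'E'
from h import *
import sys
def ring(u0,v0,u1,v1):
    p,d,K,T=load('wrist'); c=p[v0:v1,u0:u1]; W=cloud('wrist')[v0:v1,u0:u1]
    m=((c.max(2)<60)).astype(np.uint8)
    k,l,s,ce=cv2.connectedComponentsWithStats(m)
    for j in range(1,k):
        if s[j,4]>150:
            q=cv2.convexHull(np.argwhere(l==j)[:,::-1].astype(np.float32)).reshape(-1,2)+[u0,v0]
            R=np.array([ray('wrist',a,b,.054)[:2] for a,b in q],np.float32)
            print(s[j],cv2.minEnclosingCircle(R))
    w=W.reshape(-1,3)
    for lo,hi in((.05,.06),(.07,.09),(.09,.11)):
        q=w[(w[:,2]>lo)&(w[:,2]<hi)]; print(lo,len(q),np.nanmean(q,0).round(4),(np.nanmin(q,0)/2+np.nanmax(q,0)/2).round(4))
if __name__=='__main__': ring(*map(int,sys.argv[1:]))
E
python3 ring.py 225 175 295 252
python3 - <<'E'
from h import *
for c in((247,240),(244,243)): print(ray('wrist',*c,.1))
E
```

```text
[  10   25   40   42 1046] ((0.533427894115448, 0.12602421641349792), 0.02445574849843979)
0.05 912 [0.5344 0.1268 0.0561] [0.5371 0.1256 0.0549]
0.07 117 [0.5334 0.1275 0.0812] [0.5367 0.1261 0.0803]
0.09 106 [0.5356 0.1264 0.0964] [0.5364 0.1259 0.0966]
[0.53442335 0.12795885 0.1       ]
[0.53745659 0.12494672 0.1       ]
```

>>> {"name": "play_rows", "arguments": {
  "commands": [
    [[60,-0.5,-0.7,0.5,0,0,0.05],[60,-0.5,-0.7,0.7,0,0,0],[60,-0.5,-0.7,0.7,0,0,0],[60,-0.54,-0.76,0.5,0,0,0],[60,0,0,0,0,0,0],[60,0,0,0,0,0,0],[60,0,0,0,0,0,0]]
  ]
}}

```text
t: 2.4
ee_pos: [0.5331, 0.1282, 0.1494]
ee_rot: [179.9, -0.0, 179.6]
force: [0.4, -0.1, 0.1]
grip_width: 0.06
gripper_force: 0.0
```

```bash
python3 - <<'E'
from h import *
p,d=grab('wrist'); cv2.imwrite('pics/e.png',p); o=arm.get_obs(); print(o['t'],o['ee_pos'],o['ee_rot'],o['force'])
E
python3 ring.py 260 150 380 310
```

```text
2.45 [0.53326826 0.12831236 0.14984782] [1.79944445e+02 8.67008332e-03 1.79678746e+02] [0.53001667 0.06532508 1.06910242]
[  29   21   53   52 1740] ((0.5373152494430542, 0.12156045436859131), 0.02483655884861946)
[ 55 142  65  12 370] ((0.6350600123405457, 0.15300461649894714), 0.030668219551444054)
0.05 1461 [0.5348 0.1255 0.0561] [0.5373 0.1252 0.0548]
0.07 163 [0.5333 0.1256 0.0818] [0.5359 0.1255 0.08  ]
0.09 150 [0.5355 0.1255 0.0969] [0.5359 0.1255 0.0968]
```

View pics/e.png

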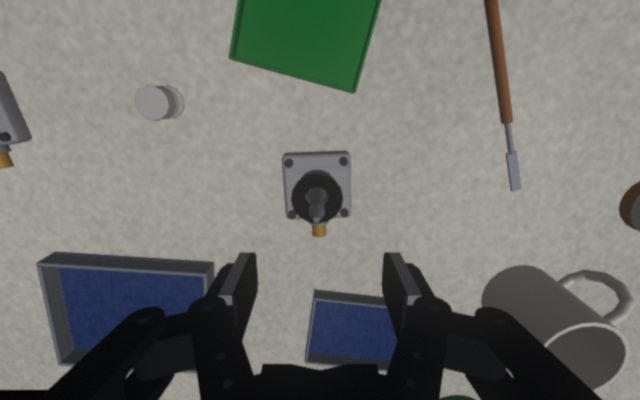

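The nozzle axis sits between the fingers at column 317, with the ring at (317,196); axis about (0.536, 0.1255). I'll centre, narrow to 26 mm and go down close to the ring.

>>> {"name": "play_rows", "arguments": {
  "commands": [
    [[26,-0.11,-0.11,0,0,0,0.05],[26,0,0,0,0,0,0],[26,0,0,0,0,0,0],[26,0,0,0,0,0,0],[26,0,0,0,0,0,0],[26,0,0,0.6,0,0,0],[26,0,0,0.8,0,0,0],[26,0,0,0.8,0,0,0],[26,0,0,0.7,0,0,0],[26,0,0,0.4,0,0,0],[26,0,0,0,0,0,0],[26,0,0,0,0,0,0],[26,0,0,0,0,0,0]]
  ]
}}

```text
t: 3.53
ee_pos: [0.5376, 0.1243, 0.0677]
ee_rot: [180.0, 0.1, 179.3]
force: [1.4, 1.0, -0.1]
grip_width: 0.0262
gripper_force: 0.0
```

Run:
```python
from h import *
p,d=grab('wrist'); cv2.imwrite('pics/f.png',cv2.resize(p[120:400,160:480],(640,560))); o=arm.get_obs(); print(o['t'],o['ee_pos'],o['ee_rot'],o['force'],o['grip_width'])
```

```text
3.5833 [0.53775724 0.12435078 0.06797609] [1.79978442e+02 1.39264532e-01 1.79316381e+02] [-0.47690985 -0.72068554  0.6808678 ] 0.02577961354853777
```

View pics/f.png

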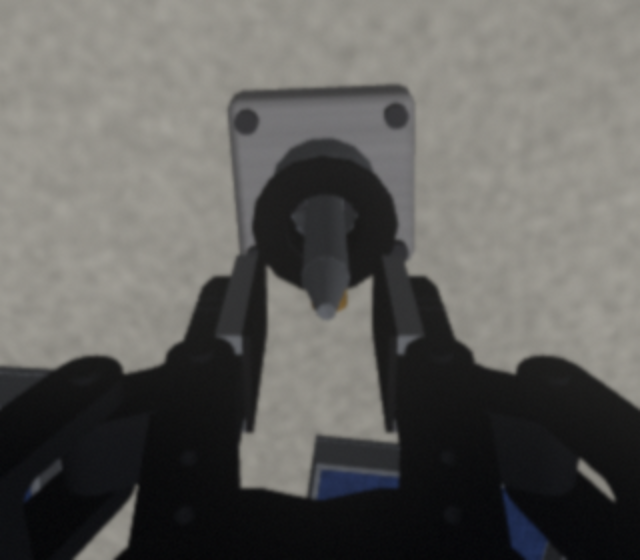

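The tube is centred between the fingers (tip at column 325, finger middle about 319 in the crop). I'll press down slowly.

>>> {"name": "play_rows", "arguments": {
  "commands": [
    [[26,0.04,0.03,0.1,0,0,0.1],[26,0,0,0.1,0,0,0],[26,0,0,0.1,0,0,0],[26,0,0,0.1,0,0,0],[26,0,0,0,0,0,0],[26,0,0,0,0,0,0]]
  ]
}}

```text
t: 4.08
ee_pos: [0.5355, 0.125, 0.0566]
ee_rot: [-180.0, -0.0, 178.7]
force: [0.3, 0.5, -0.3]
grip_width: 0.0264
gripper_force: 0.0
```

>>> {"name": "play_rows", "arguments": {
  "commands": [
    [[26,0,0,0.06,0,0,0],[26,0,0,0,0,0,0],[26,0,0,0,0,0,0]]
  ]
}}

```text
t: 4.33
ee_pos: [0.5357, 0.125, 0.0553]
ee_rot: [180.0, -0.0, 178.7]
force: [-1.1, -0.0, 0.1]
grip_width: 0.0261
gripper_force: 0.0
```

>>> {"name": "play_rows", "arguments": {
  "commands": [
    [[26,0,0,0.06,0,0,0],[26,0,0,0,0,0,0],[26,0,0,0,0,0,0]]
  ]
}}

```text
t: 4.58
ee_pos: [0.5356, 0.125, 0.0537]
ee_rot: [180.0, -0.0, 178.7]
force: [-0.2, 0.2, 0.7]
grip_width: 0.0257
gripper_force: 0.0
```

>>> {"name": "play_rows", "arguments": {
  "commands": [
    [[26,0,0,0.06,0,0,0],[26,0,0,0,0,0,0],[26,0,0,0,0,0,0]]
  ]
}}

```text
t: 4.83
ee_pos: [0.5356, 0.125, 0.0522]
ee_rot: [180.0, -0.0, 178.7]
force: [0.6, -0.1, 0.1]
grip_width: 0.0259
gripper_force: 0.0
```

>>> {"name": "play_rows", "arguments": {
  "commands": [
    [[26,0,0,0.06,0,0,0],[26,0,0,0,0,0,0],[26,0,0,0,0,0,0]]
  ]
}}

```text
t: 5.08
ee_pos: [0.5356, 0.125, 0.0507]
ee_rot: [180.0, -0.0, 178.7]
force: [-0.2, 0.2, 1.0]
grip_width: 0.0258
gripper_force: 0.0
```

>>> {"name": "play_rows", "arguments": {
  "commands": [
    [[26,0,0,0.06,0,0,0],[26,0,0,0,0,0,0],[26,0,0,0,0,0,0]]
  ]
}}

```text
t: 5.33
ee_pos: [0.5356, 0.125, 0.0492]
ee_rot: [180.0, -0.0, 178.7]
force: [0.6, -0.0, 0.1]
grip_width: 0.0261
gripper_force: 0.0
```

>>> {"name": "play_rows", "arguments": {
  "commands": [
    [[26,0,0,0.06,0,0,0],[26,0,0,0,0,0,0],[26,0,0,0,0,0,0]]
  ]
}}

```text
t: 5.58
ee_pos: [0.5356, 0.125, 0.0477]
ee_rot: [180.0, -0.0, 178.7]
force: [-0.8, 0.0, -0.1]
grip_width: 0.026
gripper_force: 0.0
```

>>> {"name": "play_rows", "arguments": {
  "commands": [
    [[26,0,0,0.06,0,0,0],[26,0,0,0,0,0,0],[26,0,0,0,0,0,0]]
  ]
}}

```text
t: 5.83
ee_pos: [0.5356, 0.125, 0.0462]
ee_rot: [180.0, -0.0, 178.7]
force: [-0.0, 0.6, -0.1]
grip_width: 0.0259
gripper_force: 0.0
```

>>> {"name": "play_rows", "arguments": {
  "commands": [
    [[26,0,0,0.06,0,0,0],[26,0,0,0,0,0,0],[26,0,0,0,0,0,0]]
  ]
}}

```text
t: 6.08
ee_pos: [0.5356, 0.125, 0.0447]
ee_rot: [180.0, -0.0, 178.7]
force: [-0.2, -0.6, 0.2]
grip_width: 0.0263
gripper_force: 0.0
```

Run:
```python
from h import *
p,d=grab('wrist'); q=grab('side')[0]
cv2.imwrite('pics/g.png',np.hstack([cv2.resize(p[150:350,240:400],(400,500)),cv2.resize(q[140:210,192:248],(400,500),interpolation=cv2.INTER_CUBIC)])); o=arm.get_obs(); print(o['t'],o['ee_pos'],o['force'],o['grip_width'])
```

```text
6.1833 [0.53563871 0.12499931 0.04479031] [-0.08783699  0.11081017 -0.80029435] 0.02602056953975914
```

View pics/g.png

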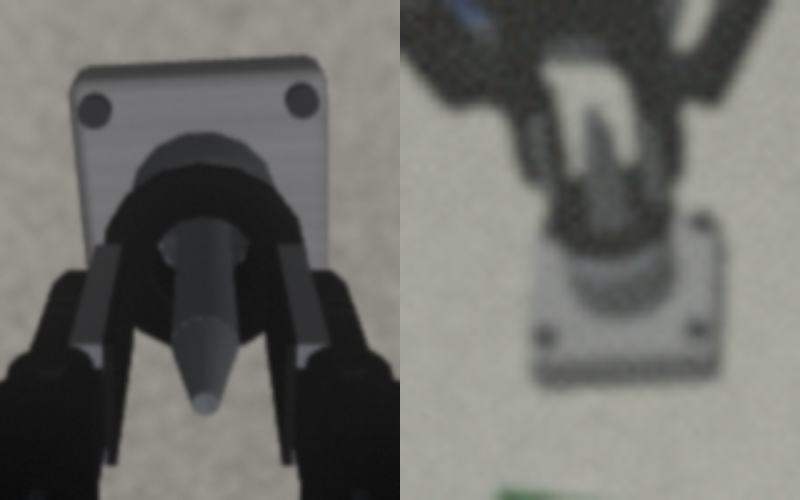

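The tips look just above the ring, with the tube centred, so I'll keep going down.

>>> {"name": "play_rows", "arguments": {
  "commands": [
    [[26,0,0,0.06,0,0,0],[26,0,0,0,0,0,0],[26,0,0,0,0,0,0]]
  ]
}}

```text
t: 6.43
ee_pos: [0.5355, 0.125, 0.0432]
ee_rot: [180.0, -0.0, 178.7]
force: [-0.3, 0.5, 0.4]
grip_width: 0.0261
gripper_force: 0.0
```

>>> {"name": "play_rows", "arguments": {
  "commands": [
    [[26,0,0,0.06,0,0,0],[26,0,0,0,0,0,0],[26,0,0,0,0,0,0]]
  ]
}}

```text
t: 6.68
ee_pos: [0.5356, 0.125, 0.0417]
ee_rot: [180.0, -0.0, 178.7]
force: [-0.9, -0.5, 0.4]
grip_width: 0.0259
gripper_force: 0.0
```

>>> {"name": "play_rows", "arguments": {
  "commands": [
    [[26,0,0,0.06,0,0,0],[26,0,0,0,0,0,0],[26,0,0,0,0,0,0]]
  ]
}}

```text
t: 6.93
ee_pos: [0.5356, 0.125, 0.0402]
ee_rot: [180.0, -0.0, 178.7]
force: [-0.1, 0.8, 0.5]
grip_width: 0.0256
gripper_force: 0.0
```

Run:
```python
from h import *
p,d=grab('wrist'); W=cloud('wrist'); f=[]
for i in range(3): f.append(arm.get_obs()['force'])
print(f[0])
m=(abs(W[...,0]-.5356)<.011)
for s in(-1,1):
    q=W[m&(s*(W[...,1]-.125)>.012)&(s*(W[...,1]-.125)<.03)]
    print(s,len(q),np.histogram(q[:,2],bins=np.arange(.03,.09,.004)))
r=np.hypot(W[...,0]-.5356,W[...,1]-.125); q=W[(r>.012)&(r<.021)&(W[...,0]<.524)]; print('ring',len(q),np.nanpercentile(q[:,2],[10,50,90]))
cv2.imwrite('pics/i.png',cv2.resize(p[150:350,240:400],(400,500)))
```

```text
[-0.48568663  0.32998828 -0.11401276]
-1 2690 (array([ 12,   9,   2,   0,   0,   3, 253,   0,  23,  72, 118, 126, 137,
       150]), array([0.03 , 0.034, 0.038, 0.042, 0.046, 0.05 , 0.054, 0.058, 0.062,
       0.066, 0.07 , 0.074, 0.078, 0.082, 0.086]))
1 3435 (array([ 12,   8,   4,   0,   0,   2, 236,   0,  24,  81, 140, 163, 161,
       197]), array([0.03 , 0.034, 0.038, 0.042, 0.046, 0.05 , 0.054, 0.058, 0.062,
       0.066, 0.07 , 0.074, 0.078, 0.082, 0.086]))
ring 3828 [0.02108234 0.10975678 0.14902011]
```

View pics/i.png

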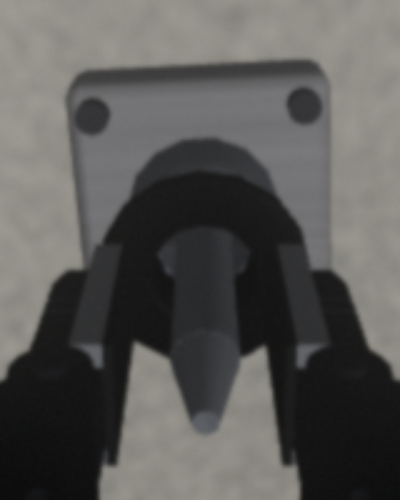

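The ring is still at rest and the finger ends (crop 110,245 and 290,245) look a few mm above it. I'll check their height.

Run:
```python
from h import *
W=cloud('wrist')
for u in(280,282,284,286,288,353,356,359):
    print(u,[(v,*(W[v,u]*1000).round(0)) for v in range(242,262,3)])
```

```text
280 [(242, np.float64(544.0), np.float64(100.0), np.float64(20.0)), (245, np.float64(546.0), np.float64(99.0), np.float64(19.0)), (248, np.float64(525.0), np.float64(106.0), np.float64(67.0)), (251, np.float64(525.0), np.float64(107.0), np.float64(70.0)), (254, np.float64(525.0), np.float64(107.0), np.float64(72.0)), (257, np.float64(525.0), np.float64(107.0), np.float64(76.0)), (260, np.float64(525.0), np.float64(108.0), np.float64(79.0))]
282 [(242, np.float64(544.0), np.float64(101.0), np.float64(20.0)), (245, np.float64(529.0), np.float64(106.0), np.float64(55.0)), (248, np.float64(524.0), np.float64(107.0), np.float64(68.0)), (251, np.float64(525.0), np.float64(107.0), np.float64(70.0)), (254, np.float64(524.0), np.float64(108.0), np.float64(73.0)), (257, np.float64(525.0), np.float64(108.0), np.float64(75.0)), (260, np.float64(525.0), np.float64(108.0), np.float64(78.0))]
284 [(242, np.float64(527.0), np.float64(107.0), np.float64(56.0)), (245, np.float64(529.0), np.float64(107.0), np.float64(56.0)), (248, np.float64(525.0), np.float64(108.0), np.float64(67.0)), (251, np.float6
[... 1766 characters left out ...]
), (251, np.float64(526.0), np.float64(142.0), np.float64(70.0)), (254, np.float64(525.0), np.float64(141.0), np.float64(73.0)), (257, np.float64(526.0), np.float64(141.0), np.float64(75.0)), (260, np.float64(526.0), np.float64(141.0), np.float64(78.0))]
359 [(242, np.float64(528.0), np.float64(145.0), np.float64(55.0)), (245, np.float64(529.0), np.float64(145.0), np.float64(56.0)), (248, np.float64(525.0), np.float64(143.0), np.float64(67.0)), (251, np.float64(525.0), np.float64(143.0), np.float64(70.0)), (254, np.float64(526.0), np.float64(143.0), np.float64(73.0)), (257, np.float64(526.0), np.float64(142.0), np.float64(75.0)), (260, np.float64(525.0), np.float64(142.0), np.float64(80.0))]
```

Run:
```python
from h import *
W=cloud('wrist')
for u in(300,320,340): print(u,[(v,*(W[v,u]*1000).round(0).tolist()) for v in range(300,400,8)])
```

```text
300 [(300, 600.0, 109.0, 1.0), (308, 606.0, 108.0, 1.0), (316, 614.0, 108.0, 1.0), (324, 621.0, 108.0, 1.0), (332, 629.0, 107.0, -0.0), (340, 636.0, 107.0, 1.0), (348, 643.0, 107.0, 1.0), (356, 652.0, 107.0, 0.0), (364, 660.0, 106.0, 0.0), (372, 525.0, 120.0, 138.0), (380, 525.0, 120.0, 141.0), (388, 524.0, 120.0, 144.0), (396, 524.0, 120.0, 147.0)]
320 [(300, 534.0, 125.0, 95.0), (308, 535.0, 125.0, 99.0), (316, 535.0, 125.0, 103.0), (324, 622.0, 123.0, -0.0), (332, 629.0, 123.0, 0.0), (340, 636.0, 123.0, 1.0), (348, 644.0, 122.0, 1.0), (356, 653.0, 122.0, -0.0), (364, 660.0, 122.0, 0.0), (372, 525.0, 125.0, 138.0), (380, 525.0, 125.0, 141.0), (388, 526.0, 125.0, 143.0), (396, 524.0, 125.0, 146.0)]
340 [(300, 601.0, 138.0, 0.0), (308, 609.0, 138.0, -1.0), (316, 616.0, 138.0, -1.0), (324, 622.0, 138.0, 0.0), (332, 629.0, 138.0, 1.0), (340, 636.0, 138.0, 1.0), (348, 644.0, 138.0, 1.0), (356, 652.0, 138.0, 0.0), (364, 660.0, 138.0, 0.0), (372, 526.0, 130.0, 138.0), (380, 525.0, 130.0, 141.0), (388, 524.0, 130.0, 145.0), (396, 525.0, 130.0, 146.0)]
```

>>> {"name": "play_rows", "arguments": {
  "commands": [
    [[26,0,0,0.06,0,0,0],[26,0,0,0,0,0,0],[26,0,0,0,0,0,0]]
  ]
}}

```text
t: 7.23
ee_pos: [0.5356, 0.125, 0.0387]
ee_rot: [180.0, -0.0, 178.7]
force: [0.3, -0.4, -0.6]
grip_width: 0.0259
gripper_force: 0.0
```

The palm sits about 96 mm behind the reported TCP, so the real tool is shorter than the reported frame. Contact should come at TCP z of about 0.030, with the palm still clear of the tip, so I'll go on by force.

>>> {"name": "play_rows", "arguments": {
  "commands": [
    [[26,0,0,0.08,0,0,0],[26,0,0,0.08,0,0,0],[26,0,0,0.08,0,0,0],[26,0,0,0,0,0,0],[26,0,0,0,0,0,0]]
  ]
}}

```text
t: 7.65
ee_pos: [0.5357, 0.125, 0.0329]
ee_rot: [180.0, 0.0, 178.7]
force: [-0.2, -0.4, 2.0]
grip_width: 0.0263
gripper_force: 1.2
```

>>> {"name": "play_rows", "arguments": {
  "commands": [
    [[26,0,0,0.06,0,0,0],[26,0,0,0,0,0,0],[26,0,0,0,0,0,0]]
  ]
}}

```text
t: 7.9
ee_pos: [0.5357, 0.125, 0.0315]
ee_rot: [180.0, 0.0, 178.7]
force: [-0.4, -0.6, 1.7]
grip_width: 0.0256
gripper_force: 1.6
```

>>> {"name": "play_rows", "arguments": {
  "commands": [
    [[26,0,0,0.06,0,0,0],[26,0,0,0,0,0,0],[26,0,0,0,0,0,0]]
  ]
}}

```text
t: 8.15
ee_pos: [0.5358, 0.125, 0.0299]
ee_rot: [180.0, 0.0, 178.7]
force: [-1.0, -0.1, 3.9]
grip_width: 0.026
gripper_force: 2.1
```

Contact came at about 0.033, and the ring is now roughly 3 mm down. A little more, then close gradually while watching the force.

>>> {"name": "play_rows", "arguments": {
  "commands": [
    [[26,0,0,0.06,0,0,0],[26,0,0,0,0,0,0],[26,0,0,0,0,0,0]]
  ]
}}

```text
t: 8.4
ee_pos: [0.5358, 0.125, 0.0284]
ee_rot: [180.0, 0.0, 178.7]
force: [-0.2, -0.4, 5.3]
grip_width: 0.0261
gripper_force: 2.5
```

>>> {"name": "play_rows", "arguments": {
  "commands": [
    [[20,0,0,0,0,0,0],[20,0,0,0,0,0,0],[20,0,0,0,0,0,0]]
  ]
}}

```text
t: 8.65
ee_pos: [0.5359, 0.1243, 0.0285]
ee_rot: [-179.9, 0.0, 178.8]
force: [-0.5, -2.2, 5.6]
grip_width: 0.0198
gripper_force: 2.6
```

>>> {"name": "play_rows", "arguments": {
  "commands": [
    [[15,0,0,0,0,0,0],[15,0,0,0,0,0,0],[15,0,0,0,0,0,0]]
  ]
}}

```text
t: 8.9
ee_pos: [0.536, 0.125, 0.0285]
ee_rot: [180.0, 0.0, 178.7]
force: [-0.0, -0.1, 5.0]
grip_width: 0.0155
gripper_force: 2.6
```

>>> {"name": "play_rows", "arguments": {
  "commands": [
    [[5,0,0,0,0,0,0],[5,0,0,0,0,0,0],[5,0,0,0,0,0,0],[5,0,0,0,0,0,0],[5,0,0,0,0,0,0],[5,0,0,0,0,0,0]]
  ]
}}

```text
t: 9.4
ee_pos: [0.5361, 0.1244, 0.0285]
ee_rot: [-180.0, 0.0, 178.7]
force: [-0.8, -1.5, 5.5]
grip_width: 0.0107
gripper_force: 59.3
```

Gripped. To gain margin before lifting, I'll reopen a touch, press the ring closer to its stop and grip again.

>>> {"name": "play_rows", "arguments": {
  "commands": [
    [[17,0,0,0,0,0,0],[17,0,0,0,0,0,0],[17,0,0,0,0,0,0],[17,0,0,0.06,0,0,0],[17,0,0,0,0,0,0],[17,0,0,0,0,0,0]]
  ]
}}

```text
t: 9.9
ee_pos: [0.5362, 0.1249, 0.0272]
ee_rot: [180.0, 0.1, 178.7]
force: [-0.5, -0.8, 6.3]
grip_width: 0.017
gripper_force: 3.2
```

>>> {"name": "play_rows", "arguments": {
  "commands": [
    [[17,0,0,0.03,0,0,0],[17,0,0,0,0,0,0],[17,0,0,0,0,0,0]]
  ]
}}

```text
t: 10.15
ee_pos: [0.5363, 0.1249, 0.0272]
ee_rot: [180.0, 0.1, 178.7]
force: [-1.1, -0.2, 10.6]
grip_width: 0.0168
gripper_force: 5.5
```

The ring is on its stop. Gripping, then a straight pull.

>>> {"name": "play_rows", "arguments": {
  "commands": [
    [[5,0,0,0,0,0,0],[5,0,0,0,0,0,0],[5,0,0,0,0,0,0],[5,0,0,0,0,0,0],[5,0,0,0,0,0,0],[5,0,0,0,0,0,0]]
  ]
}}

```text
t: 10.65
ee_pos: [0.5364, 0.124, 0.0274]
ee_rot: [-179.9, 0.1, 178.8]
force: [-1.9, -3.1, 11.7]
grip_width: 0.0105
gripper_force: 61.2
```

>>> {"name": "play_rows", "arguments": {
  "commands": [
    [[5,0,0,-0.2,0,0,0],[5,0,0,-0.3,0,0,0],[5,0,0,-0.4,0,0,0],[5,0,0,-0.4,0,0,0],[5,0,0,0,0,0,0]]
  ]
}}

```text
t: 11.07
ee_pos: [0.5369, 0.1251, 0.0606]
ee_rot: [180.0, 0.2, 178.7]
force: [0.2, 0.2, 0.2]
grip_width: 0.0103
gripper_force: 59.6
```

>>> {"name": "play_rows", "arguments": {
  "commands": [
    [[5,0,0,-0.6,0,0,0],[5,0,0,-0.8,0,0,0],[5,0,0,-0.8,0,0,0],[5,0,0,-0.8,0,0,0],[5,0,0,-0.4,0,0,0],[5,0,0,0,0,0,0],[5,0,0,0,0,0,0]]
  ]
}}

```text
t: 11.65
ee_pos: [0.5355, 0.125, 0.1435]
ee_rot: [180.0, 0.0, 178.7]
force: [-0.3, -0.0, -0.5]
grip_width: 0.0108
gripper_force: 59.6
```

Run:
```python
from h import *
p,d=grab('wrist'); q=grab('scene')[0]; o=arm.get_obs(); print(o['ee_pos'],o['grip_width'])
cv2.imwrite('pics/j.png',np.hstack([cv2.resize(p,(480,300)),cv2.resize(q[180:300,300:420],(300,300))]))
c=cv2.cvtColor(p,cv2.COLOR_BGR2HSV); m=cv2.inRange(c,(100,90,40),(130,255,255)); k,l,s,ce=cv2.connectedComponentsWithStats(m)
for j in range(1,k):
    if s[j,4]>300: print(s[j])
# tray from side & scene rim corners: gray+blue points height 20-30 mm
for n,b in(('scene',(180,240,310,335)),('side',(265,110,345,165))):
    W=cloud(n)[b[1]:b[3],b[0]:b[2]].reshape(-1,3); w=W[(W[:,2]>.018)&(W[:,2]<.03)]
    print(n,len(w),cv2.minAreaRect(w[:,:2].astype(np.float32)))
```

```text
[0.53451425 0.12482848 0.1421694 ] 0.010326410377988645
[  60  272  147   85 9124]
[315 325  25  32 390]
scene 1241 ((0.7213764190673828, -0.0813927873969078), (0.1722625494003296, 0.21188236773014069), 85.77667236328125)
side 434 ((0.6795156002044678, -0.07676023244857788), (0.16961044073104858, 0.1388254463672638), 85.66716003417969)
```

View pics/j.png

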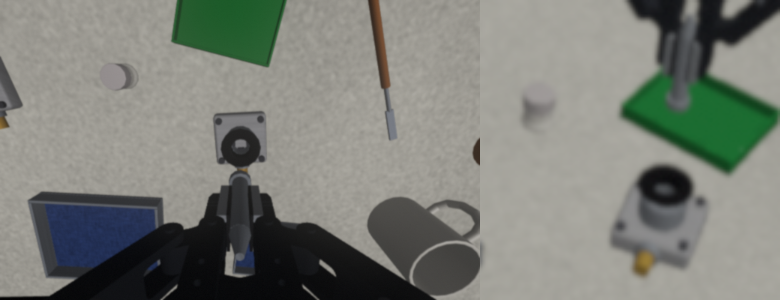

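The nozzle is out and held, and the outlet is empty (wrist 240,147 in the resized view; foot visible at (680,102) in the scene inset). Moving over the large blue tray.

>>> {"name": "play_rows", "arguments": {
  "commands": [
    [[5,-0.4,-0.5,0,0,0,0],[5,-0.6,-0.85,0,0,0,0],[5,-0.7,-0.95,0,0,0,0],[5,-0.7,-0.95,0,0,0,0],[5,-0.7,-0.95,0,0,0,0],[5,-0.7,-0.95,0,0,0,0],[5,-0.7,-0.95,0,0,0,0],[5,-0.7,-0.95,0,0,0,0],[5,-0.5,-0.7,0,0,0,0],[5,-0.3,-0.5,0,0,0,0],[5,0,0,0,0,0,0],[5,0,0,0.6,0,0,0],[5,0,0,0.9,0,0,0],[5,0,0,0.9,0,0,0],[5,0,0,0.9,0,0,0],[5,0,0,0.7,0,0,0],[5,0,0,0.3,0,0,0],[5,0,0,0.1,0,0,0],[5,0,0,0,0,0,0],[5,0,0,0,0,0,0]]
  ]
}}

```text
t: 13.42
ee_pos: [0.6817, -0.0844, 0.0346]
ee_rot: [-180.0, 0.1, 178.7]
force: [0.5, -0.3, -0.2]
grip_width: 0.0103
gripper_force: 59.6
```

Run:
```python
from h import *
q=grab('scene')[0]; s=grab('side')[0]; o=arm.get_obs(); print(o['ee_pos'],o['grip_width'],o['force'])
cv2.imwrite('pics/k.png',np.hstack([cv2.resize(q[190:340,170:320],(400,400)),cv2.resize(s[100:170,265:345],(400,400))]))
```

```text
[ 0.68199836 -0.08461621  0.03511189] 0.01026504416830127 [ 0.25124996  0.2066559  -0.15942895]
```

View pics/k.png

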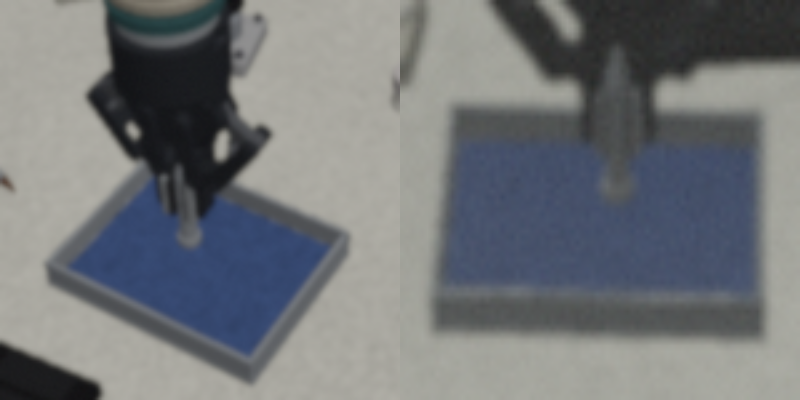

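The nozzle is centred over the tray (foot at crop 190,238 and 617,190), with the foot about 22 mm above the liner. Lowering.

>>> {"name": "play_rows", "arguments": {
  "commands": [
    [[5,0,0,0.4,0,0,0],[5,0,0,0.3,0,0,0],[5,0,0,0.1,0,0,0],[5,0,0,0,0,0,0],[5,0,0,0,0,0,0]]
  ]
}}

```text
t: 13.93
ee_pos: [0.6807, -0.0845, 0.013]
ee_rot: [180.0, -0.1, 178.7]
force: [0.0, 0.5, -0.2]
grip_width: 0.0109
gripper_force: 59.7
```

>>> {"name": "play_rows", "arguments": {
  "commands": [
    [[5,0,0,0.04,0,0,0],[5,0,0,0,0,0,0],[5,0,0,0,0,0,0]]
  ]
}}

```text
t: 14.18
ee_pos: [0.6812, -0.0846, 0.0127]
ee_rot: [-180.0, 0.0, 178.7]
force: [-0.1, -0.5, -1.0]
grip_width: 0.0101
gripper_force: 59.7
```

>>> {"name": "play_rows", "arguments": {
  "commands": [
    [[16,0,0,0,0,0,0],[16,0,0,0,0,0,0],[16,0,0,0,0,0,0],[45,0,0,0,0,0,0],[45,0,0,0,0,0,0],[45,0,0,0,0,0,0],[45,0,0,0,0,0,0],[45,0,0,-0.4,0,0,0],[45,0,0,-0.8,0,0,0],[45,0,0,-0.9,0,0,0],[45,0,0,-0.9,0,0,0],[45,0,0,-0.9,0,0,0],[45,0,0,-0.9,0,0,0],[45,0,0,-0.9,0,0,0],[45,0,0,-0.6,0,0,0],[45,0,0,-0.3,0,0,0],[45,0,0,0,0,0,0],[45,0,0,0,0,0,0],[45,0,0,0,0,0,0]]
  ]
}}

```text
t: 15.77
ee_pos: [0.6801, -0.0844, 0.1762]
ee_rot: [180.0, -0.1, 178.7]
force: [0.4, 0.3, -0.1]
grip_width: 0.0449
gripper_force: 0.0
```

Run:
```python
from h import *
q=grab('scene')[0]; s=grab('side')[0]; o=arm.get_obs(); print(o['t'],o['ee_pos'],o['grip_width'],o['force'])
cv2.imwrite('pics/l.png',np.hstack([cv2.resize(q[160:340,170:320],(400,480)),cv2.resize(s[90:220,250:400],(400,480))]))
```

```text
15.8667 [ 0.68013673 -0.08441186  0.17586792] 0.045032954327044676 [-0.50974198  0.63647662 -0.37868124]
```

View pics/l.png

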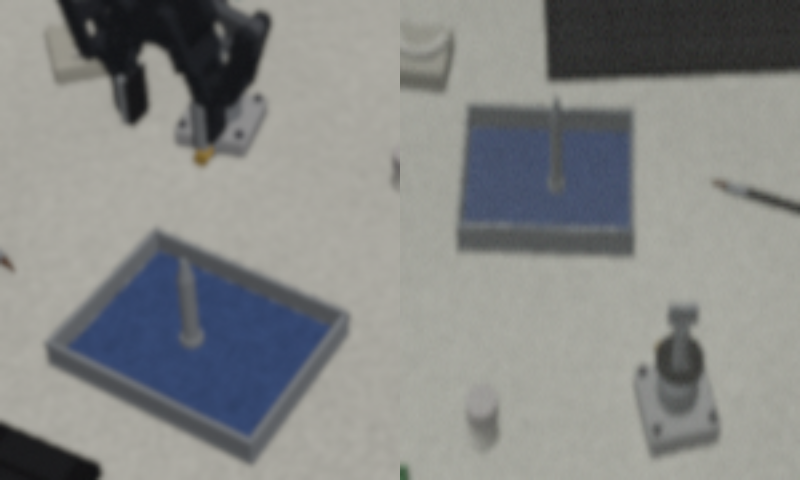

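The nozzle stands free in the large blue tray (crop 190,335 and 557,185), the fan nozzle is still in its outlet (683,360), and the gripper is clear. Handing in.

```bash
python3 -c "
from cell import arm; print(arm.finish_job())"
```

```text
the job is handed in; nothing more can be done
None
```

The pointed nozzle was pulled from its outlet and left standing, released, near the middle of the large blue-lined tray; the fan nozzle was not touched, and the job is handed in at about 16 s (no verdict came back).

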